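# Set up the scraper sharpening jig and hold its stone slide at the mark

### The arm

A 7-joint arm with a two-finger parallel gripper is mounted at the origin on the work surface. World frame = base frame: x ahead of the robot, y to its left, z up, the work surface at z = 0. Lengths are in m, angles in rad, forces in N, time in s.
With the tool pointing down it reaches from about 0.4 to 0.875 m from the base axis. Payload 19.3 kg.
Tool frame: the origin (TCP) lies at the very end of the fingers, on their centre line; the grasp point (between the pads) lies 19 mm behind it; z points along the fingers, y is the line along which they close (so a half turn about z gives the same grasp; the last joint's range is limited). The gripper opens to 85 mm and grips with 20 to 120 N. Pads are 22 mm wide; open, the fingers measure 114 mm over their backs; the gripper's body (76 mm by 85 mm) begins 54 mm behind the grasp point. The pads swing forward as they close: fully open they stand 13 mm farther back than shut.
Start: joints at [-1.197, 0.521, -0.036, 1.599, 0.021, 1.021, -0.113], TCP at [0.268, 0.564, 0.231] pointing down, gripper open.
Joint ranges: [-2.91, 2.91], [-0.3, 2.13], [-1.5, 1.42], [0.17, 2.43], [-1.26, 4.41], [0.16, 1.93], [-2.52, 2.52]. Speed limits (rad/s): [1.89, 1.89, 2.39, 2.39, 3.01, 3.01, 3.01].

### API

Orientations are given as [roll, pitch, yaw] about the fixed x, y, z axes, in that order (R = Rz(yaw) Ry(pitch) Rx(roll)).
In Python, from workcell import bot gives the robot as it stands.
- The arm moves only by the shell command python3 -m crank 'ROWS' [FORCE]. ROWS is a JSON object of lists of equal length, an entry for each row: "travel": the shift along the world's x, y, z in cm, a list of three; "turn": the turn, a rotation vector about the world's x, y, z in degrees, a list of three; "gripper": the closure, from 0 (fully open) to 1 (shut). A call has exactly 5 rows; each row is the pose to reach, as a shift and turn from the pose commanded when the call began; what a row does not reach only later rows make up. A row lasts 1/10 s, in which the tool goes at most 50 mm and 8.59 degrees, less where a joint would pass 70% of its speed; a pose out of reach is approached as far as the arm can. A call with a gripper value outside its range is refused whole. The fingers move at their own pace and stop on an object; FORCE is the grip in N (left out, the last holds). Time passes only in rows, so rows that repeat a pose let the fingers close, or fill a call up. It gives the time, the measured TCP pose, the force, the opening and the grip force at its end, in the units of the state.
- bot.observe(): the state, without advancing time (a new reading comes with each control period).
- bot.grab_frame(name): name is "side" or "top" or "wrist"; returns a dict with "pixels" (400x640x3 uint8, red, green, blue), "fx", "fy", "cx", "cy" (pixels), "extrinsics" (4x4, takes a point from world to camera coordinates). Camera axes: x right, y down, z forward; pixel columns grow to the right and rows downward; lengths in m; the calibration is good to about 2 mm. A picture is of the moment at which its call begins. There is no depth.
- bot.job_done(): hands the job in; it is judged then, once.
The state is a dict: "clock": time; "qpos": joint angles; "qd": joint speeds; "joint_efforts": joint torques, N m; "position": TCP position; "tool_rot": TCP orientation; "force": force on the tool from outside, world axes, zero at the start; "moment": the same for the moment, N m; "grip_width": finger opening in m; "finger_force": force on a finger pad.
Only numpy, scipy, OpenCV 4.12 (cv2) and the standard library are available. Lean on these libraries where they do the work, as an engineer would, in place of code of your own. Each camera call takes 0.05 s, during which the arm holds its last target. There are 200 camera calls.

### The job

Set up the sharpening jig: take the wood-handled scraper out of its wooden rest, slide its blade down into the slot of the jig's blue bridge until the handle sits fully home on the bridge, and let go of it. Then pull the jig's spring-return stone slide out by its upright red handle until the yellow pointer is at the red mark, and keep it there: it springs back if released, so the program finishes while still holding the handle with the fingers and the pointer at the mark. Leave the other things on the table as they are.

Things in the scene. Friction and masses are not known exactly. Their poses are not given: they have to be found in the camera images.
- scraper: Loose scraper, about 0.2 kg: upright steel blade 3 mm thick (its x), 70 mm wide (its y), with a dark wooden handle along its top edge, 24 mm thick (x), 100 mm long (y), 45 mm tall (54 to 99 mm above the blade's edge). Origin: centre of the blade's lower edge; z up. Same either way round.
- scraper_shoulder (a point): Centre of the flat underside of the scraper handle, 54 mm above the blade's edge; this underside carries the scraper in the rest and on the jig's bridge.
- scraper_grip (a point): Middle of the scraper handle at a good height to grip from above: 27 mm above the handle's underside, 18 mm below its top. Grip across the 24 mm thickness (scraper x).
- rest: Fixed light-wood block, 60 (x) x 130 (y) x 62 mm tall, where the scraper starts: its blade hangs in a groove 10 mm wide and 80 mm long (along y), its handle sits on the top. Lift the scraper straight up 60 mm to clear it. Origin: centre of the underside. On either side of the table, turned.
- jig: Fixed jig: grey base plate 340 (x) x 120 (y) x 12 mm. Blue bridge, 46 (x) x 120 mm (y), top 100 mm above the table, centred at x = +70 mm; two aluminium rails, 16 mm wide, tops at 24 mm, along the front part at y = +-48 mm. Origin: centre of the underside; the slide pulls out towards -x; z up. On either side of the table, turned.
- jig_slot (a point): Centre of the slot's mouth in the bridge top, 100 mm above the table; axes as the jig's. The slot is 76 mm long (jig y) and 6.5 mm wide (jig x), widening to 13 mm over its top 6 mm; open below, so the blade goes in all the way until the handle's underside sits on the bridge top, with the blade's edge 4 mm above the stone.
- slide: Spring-return stone slide of the jig (steel tongue, stone under the bridge, upright red handle, yellow pointer), axes as the jig's; its origin is the jig's origin when fully in, where it starts. It moves straight along the jig's -x, at most 85 mm; the spring pulls back with about 4.5 N at the start, plus 0.9 N per 10 mm.
- slide_handle (a point): Point to grip on the red handle, 20 mm below its top, 85 mm above the table. The handle is an upright block 22 mm thick (jig x), 40 mm wide (jig y), from 30 to 105 mm above the table, 125 mm in front of the slot when the slide is in. Grip it from above across either of these widths.
- slide_pointer (a point): Outer end of the slide's yellow pointer, a 6 mm wide tab that points to the jig's +y over the rail, 30 mm in front of the handle's centre, 29 mm above the table; it moves with the slide.
- mark: The red mark: a block 12 mm long (jig x), 18 mm wide (jig y), 4 mm high, fixed on top of the jig's +y rail. Origin: centre of its underside, axes as the jig's. It sits 35 to 60 mm further out (jig -x) than the pointer at the start. The pointer is at the mark when its centre line is within the mark's 12 mm length.
- tape: Bystander, loose, to be left alone: yellow tape measure, 60 x 32 x 55 mm. Origin: its underside.
- screwdriver: Bystander, loose, to be left alone: red-handled screwdriver, 190 mm long, lying flat. Origin: its underside.
- spanner: Bystander, loose, to be left alone: steel spanner lying flat. Origin: its underside.
- glue: Bystander, loose, to be left alone: glue bottle, 60 mm across, 150 mm tall. Origin: its underside.
- screw_jar: Bystander, loose, to be left alone: glass jar, 70 mm across, 80 mm tall. Origin: its underside.
- offcut: Bystander, loose, to be left alone: flat wooden offcut, 160 x 70 x 28 mm. Origin: its underside.
Not all that is in view belongs to the job. There is more than one size of the scraper; the one meant has the size given above.

How it is judged:
On the way, in this order (a step that is already met when the one before it is completed fails the run):
1. the scraper sits fully home in the jig's slot, upright, and is let go, with the slide not yet at the mark (x of scraper_shoulder in the frame of jig_slot between -0.004 and 0.004 m and y of scraper_shoulder in the frame of jig_slot between -0.006 and 0.006 m and z of scraper_shoulder in the frame of jig_slot below 0.004 m and angle between the y axis of scraper and the y axis of jig, either way round below 0.08 rad and angle between scraper's own z axis and vertical below 0.08 rad and contact force between the fingers and scraper below 0.2 N and x of slide_pointer in the frame of mark above 0.015 m), for 0.2 s.
2. the fingers hold the slide with its pointer at the red mark (x of slide_pointer in the frame of mark between -0.006 and 0.006 m and contact force between the fingers and slide above 4 N), for 0.3 s.
At the end, for the whole second after the job is handed in: Scraper let go and at rest, fully home in the slot: handle within 4 mm of the bridge top, 4 mm (jig x) and 6 mm (jig y) of centre, 0.08 rad of upright and of the slot. Fingers still hold the slide (over 4 N), still, its pointer within 6 mm of the mark's centre along jig x (all of step 2 and x of scraper_shoulder in the frame of jig_slot between -0.004 and 0.004 m and y of scraper_shoulder in the frame of jig_slot between -0.006 and 0.006 m and z of scraper_shoulder in the frame of jig_slot below 0.004 m and angle between the y axis of scraper and the y axis of jig, either way round below 0.08 rad and angle between scraper's own z axis and vertical below 0.08 rad and contact force between the fingers and scraper below 0.2 N and linear speed of slide below 0.01 m/s and linear speed of scraper below 0.02 m/s); the arm keeps its last pose, push and grip.
It fails at once if a bystander on the table is moved more than 25 mm (distance of any of tape, screwdriver, spanner, glue, screw_jar, offcut from where it was at the start of the episode above 0.025 m).
It also fails if it takes over 64 s, if anything falls off the work surface, if the arm or the gripper's body presses on something with over 40 N, if the wrist force passes 120 N, or if a joint passes its speed limit or range.

## Working session

There is one attempt and no reset: what is moved stays moved. The work goes in short steps, Python scripts to look and compute and a shell command to move; the robot and the scene stay as the last step left them, time stands still between calls to the robot, and variables do not carry over. Pictures are saved under pics/ and viewed, at most 10 in all, crops included, and the job is handed in when it is done.

```bash
ls; mkdir -p pics; python3 - <<'E'
from workcell import bot
import cv2,pickle
s=bot.observe();print(s)
d={}
for n in("top","side","wrist"):
    f=bot.grab_frame(n);d[n]=f;cv2.imwrite(f"pics/{n}0.png",f["pixels"][...,::-1]);print(n,f["fx"],f["fy"],f["cx"],f["cy"],f["extrinsics"])
pickle.dump(d,open("f0.pkl","wb"))
E
```

```text
pics
{'clock': 0.0, 'qpos': array([-1.19718399,  0.52200674, -0.03632449,  1.59996384,  0.02119855,
        1.02109083, -0.11279275]), 'qd': array([ 0.00019606, -0.00084128,  0.00035296,  0.00014541, -0.00126563,
       -0.0007936 ,  0.00031132]), 'joint_efforts': array([ 2.49393488e-03, -9.27099967e+01,  1.98158652e+00, -3.69953156e+01,
        1.80634763e-02,  8.02283641e-03, -2.60473439e-05]), 'position': array([0.26826419, 0.56415259, 0.2307461 ]), 'tool_rot': array([-3.14051148e+00,  7.61939030e-05,  2.69777355e+00]), 'force': array([ 0.4563032 ,  0.71050159, -0.18158806]), 'moment': array([ 0.03717601, -0.04581306, -0.0169838 ]), 'finger_force': 0.0, 'grip_width': 0.08532003329879737}
top 374.0202057628969 374.0202057628969 316.99142176939546 197.67182563086 [[ 0.02673241 -0.99947742  0.01817298 -0.02873199]
 [-0.98111062 -0.02971677 -0.19115144  0.49918634]
 [ 0.19159159 -0.01271976 -0.98139231  1.38180366]
 [ 0.          0.          0.          1.        ]]
side 366.13551550560203 366.13551550560203 318.48009100795946 194.24718590298434 [[ 0.94642278 -0.32234805 -0.01938198 -0.46980197]
 [-0.23023708 -0.63146181 -0.74043694  0.17476469]
 [ 0.22643942  0.70522884 -0.67184632  1.07708331]
 [ 0.          0.          0.          1.        ]]
wrist 352.13247662847124 352.13247662847124 321.368986074072 199.51409456641443 [[ 0.42973904  0.90295189 -0.00149887 -0.62391503]
 [ 0.86528389 -0.41133624  0.28650703 -0.0364209 ]
 [ 0.25808553 -0.1244202  -0.95807697  0.37909249]
 [ 0.          0.          0.          1.        ]]
```

View pics/top0.png

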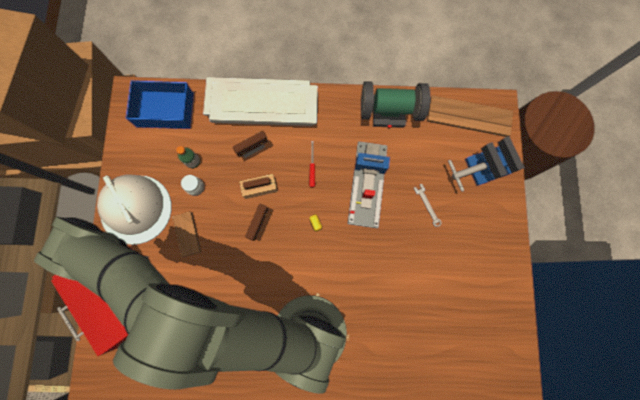

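View pics/side0.png

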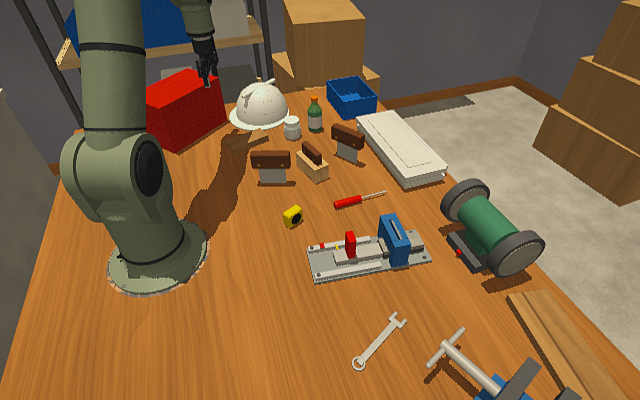

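Top: the rest with the scraper is near (258,186), with the jig bridge near (373,160) and its red handle near (368,194). Side: the scraper is near (312,160), the bridge near (394,240), the red handle near (350,243) and the red mark near (322,246). I'll zoom in on these.

```bash
python3 - <<'E'
import cv2,numpy as np
t=cv2.imread("pics/top0.png");s=cv2.imread("pics/side0.png")
def c(im,x,y,w,h,k):
    o=cv2.resize(im[y:y+h,x:x+w],None,fx=k,fy=k,interpolation=cv2.INTER_CUBIC)
    for i in range(0,w,10):
        cv2.putText(o,str(x+i),(i*k,8),0,.3,(0,255,255),1);cv2.line(o,(i*k,0),(i*k,4),(0,255,255),1)
    for j in range(0,h,10): cv2.putText(o,str(y+j),(0,j*k+4),0,.3,(0,255,255),1)
    return o
a=np.hstack([c(t,235,165,50,37,8),c(s,290,130,50,37,8)])
b=np.hstack([c(t,345,138,50,100,3)])
out=np.zeros((600,800,3),np.uint8)
out[:296,:800]=a
out[300:600,:150]=b
out[300:600,160:800]=c(s,302,208,128,60,5)
cv2.imwrite("pics/crop1.png",out)
cv2.imwrite("pics/crop2.png",c(t,340,138,58,100,6)) 
E
```

```text
(no output)
```

View pics/crop1.png

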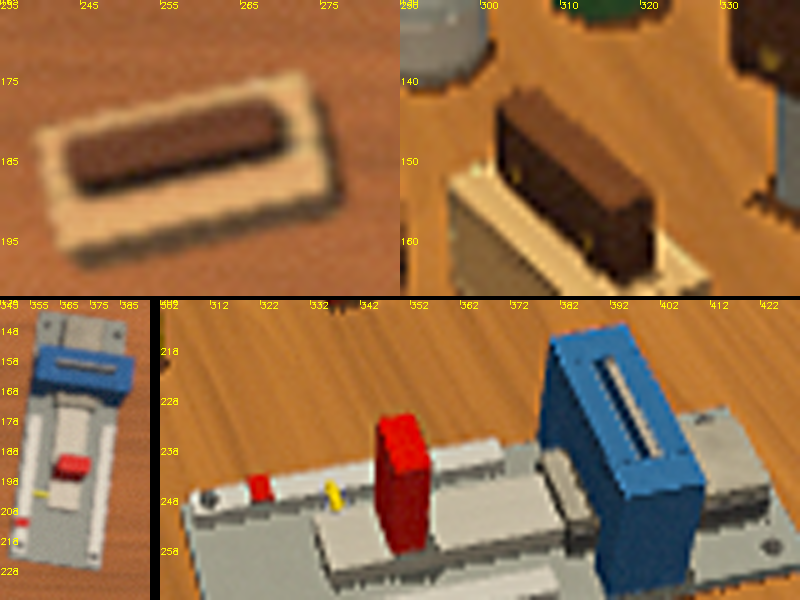

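View pics/crop2.png

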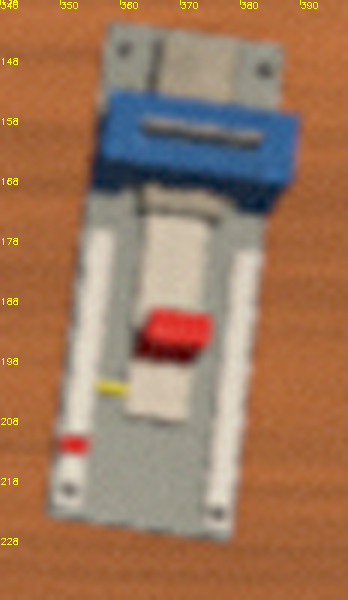

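The crops show all four corners of the handle top, plus the bridge top, slot ends, mark, pointer and base plate. Next I'll fit the poses by reprojection.

```bash
cat > h.py <<'E'
import numpy as np,pickle
from scipy.optimize import least_squares
def proj(f,P):
    P=np.atleast_2d(P);E=f["extrinsics"];c=P@E[:3,:3].T+E[:3,3]
    return np.c_[f["fx"]*c[:,0]/c[:,2]+f["cx"],f["fy"]*c[:,1]/c[:,2]+f["cy"]]
def tf(p,Q):
    x,y,z,a=p;c,s=np.cos(a),np.sin(a);Q=np.atleast_2d(Q)
    return Q@np.array([[c,s,0],[-s,c,0],[0,0,1]])+[x,y,z]
def fit(obs,p0,fixz=None):
    # obs: list of (frame, model pts, pixels)
    g=lambda p:np.concatenate([(proj(f,tf(p,m))-u).ravel() for f,m,u in obs])
    r=least_squares(g,p0,loss="soft_l1");return r.x,np.abs(r.fun.reshape(-1)),r
def tri(obs):
    g=lambda p:np.concatenate([(proj(f,p)-u).ravel() for f,u in obs])
    r=least_squares(g,[.6,0,.05]);return r.x,np.round(r.fun,1)
E
python3 - <<'E'
from h import *
d=pickle.load(open("f0.pkl","rb"));T,S=d["top"],d["side"]
def box(hx,hy,z,cx=0):return np.array([[cx+hx,hy,z],[cx+hx,-hy,z],[cx-hx,-hy,z],[cx-hx,hy,z]])
hm=box(.012,.05,.099)
ht=np.array([(243.1,183.1),(269,177.1),(270.6,183),(245,188)])
hs=np.array([(305.6,141),(321.9,153.75),(316.9,156.25),(302.25,142.5)])
p,e,_=fit([(T,hm,ht),(S,hm,hs)],[.65,.2,.06,.2]);print("scraper",p,e.round(1))
bm=box(.023,.06,.1,.07);sm=np.array([[.07,.038,.1],[.07,-.038,.1]]);pm=box(.17,.06,.012)
obs=[(T,bm[:2],[(358.3,153),(390,157.2)]),(T,sm,[(363.7,158.5),(383.7,161)]),(T,pm,[(357.8,141.7),(387.2,145.5),(378.7,227.7),(348,223.5)]),
(S,bm,[(395.6,212.8),(410.8,245),(395.4,247.4),(379.8,216)]),(S,sm,[(390.6,219.4),(401,239.4)])]
p,e,_=fit(obs,[.6,-.1,0,0]);print("jig",p,e.round(1))
for n,a,b in(("mark",(352.2,212),(322.4,245.8)),("ptr",(356.2,202.3),(336.4,245)),("handle",(369.8,192.6),(350.5,236))):
    x,r=tri([(T,a),(S,b)]);c,s=np.cos(p[3]),np.sin(p[3]);q=x-p[:3];print(n,x.round(4),"jig",c*q[0]+s*q[1],-s*q[0]+c*q[1],q[2],r)
print("slot",tf(p,[.07,0,.1]),"handle",tf(p,[-.055,0,.105]),"ptr",tf(p,[-.085,.04,.029]))
E
```

```text
scraper [0.54079651 0.20888036 0.00660819 0.27224895] [0.1 1.  0.6 1.3 0.4 1.1 0.6 0.3 0.1 0.3 0.3 0.3 1.1 0.3 2.2 0.4]
jig [ 0.57259268 -0.21638019 -0.00275991 -0.1098283 ] [0.3 1.1 0.1 1.  0.  0.  0.  0.2 0.3 1.  0.2 0.8 0.1 0.3 0.  0.3 0.9 0.2
 0.7 0.4 0.5 0.4 0.4 0.3 0.8 0.4 0.9 0.5]
mark [ 0.4552 -0.1529  0.0234] jig -0.12367550844911566 0.050210346162028026 0.02615010449191113 [ 0.1 -0.7 -0.5  0.2]
ptr [ 0.4928 -0.1676  0.0284] jig -0.08469109350806124 0.039713744220320056 0.031110943134639038 [ 0.1 -0.7 -0.5  0.1]
handle [ 0.5165 -0.2088  0.1024] jig -0.056541364269420614 0.0013447496934259982 0.10519878804026057 [ 0.1 -0.6 -0.4  0.1]
slot [[ 0.64217093 -0.22405272  0.09724009]] handle [[ 0.51792406 -0.21035177  0.10224009]] ptr [[ 0.49248912 -0.16730454  0.02624009]]
```

```bash
python3 -m crank '{"travel":[[3,-4,0],[6,-8,0],[9,-12,0],[12,-16,0],[14,-18,0]],"turn":[[0,0,-5],[0,0,-10],[0,0,-15],[0,0,-20],[0,0,-25]],"gripper":[0,0,0,0,0]}' 60
python3 -m crank '{"travel":[[3,-4,0],[6,-8,0],[9,-12,0],[12,-16,0],[13,-17.5,0]],"turn":[[0,0,-5],[0,0,-10],[0,0,-15],[0,0,-20],[0,0,-24]],"gripper":[0,0,0,0,0]}'
python3 - <<'E'
from workcell import bot
import cv2,pickle
print(bot.observe()["position"],bot.observe()["tool_rot"])
f=bot.grab_frame("wrist");print(f["extrinsics"]);pickle.dump(f,open("w1.pkl","wb"));cv2.imwrite("pics/w1.png",f["pixels"][...,::-1])
E
```

```text
clock: 0.65
position: [0.4105, 0.3806, 0.2315]
tool_rot: [-3.141, 0.001, 2.254]
force: [0.0, 0.7, 0.0]
grip_width: 0.0854
finger_force: 0.0
clock: 1.15
position: [0.5408, 0.2046, 0.2313]
tool_rot: [3.141, 0.002, 1.834]
force: [-0.9, 0.9, -0.3]
grip_width: 0.0856
finger_force: 0.0
[0.5407808  0.20459684 0.23133734] [3.14111614e+00 1.83654413e-03 1.83374690e+00]
[[ 9.65737461e-01  2.59520905e-01  2.36725349e-04 -5.74666135e-01]
 [ 2.48418145e-01 -9.24684696e-01  2.88524935e-01  1.73379677e-02]
 [ 7.50971486e-02 -2.78580531e-01 -9.57472352e-01  3.94780258e-01]
 [ 0.00000000e+00  0.00000000e+00  0.00000000e+00  1.00000000e+00]]
```

View pics/w1.png

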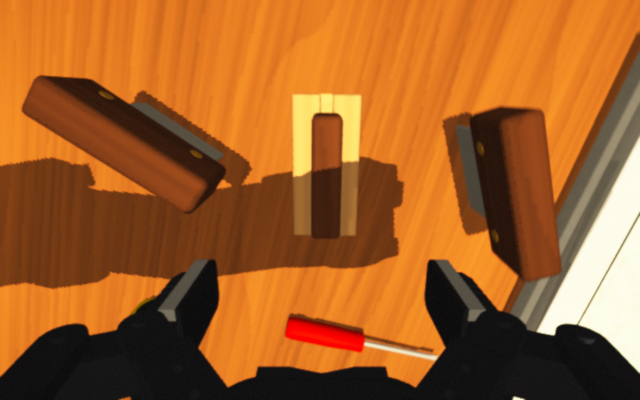

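The wrist view shows the rest at about x 292–361, y 95–235, with the handle top corners near (312,117), (342,117), (340,238) and (313,238). The two other scrapers are clear of the open fingers. I'll refine the scraper pose using all three views.

```bash
python3 - <<'E'
from h import *
d=pickle.load(open("f0.pkl","rb"));T,S=d["top"],d["side"];W=pickle.load(open("w1.pkl","rb"))
def box(hx,hy,z,cx=0):return np.array([[cx+hx,hy,z],[cx+hx,-hy,z],[cx-hx,-hy,z],[cx-hx,hy,z]])
hm=box(.012,.05,.099)
ht=np.array([(243.1,183.1),(269,177.1),(270.6,183),(245,188)])
hs=np.array([(305.6,141),(321.9,153.75),(316.9,156.25),(302.25,142.5)])
hw=np.array([(342,117),(340.5,238),(312.5,238),(312,117)])
for o in([(T,hm,ht),(S,hm,hs),(W,hm,hw)],[(W,hm,hw)]):
    p,e,_=fit(o,[.54,.2,.0,.25]);print("scraper",p,e.round(1))
# 1/px check using image edges: brightness dips in wrist rows
g=W["pixels"].astype(int)
for r in(130,150,200,225):print(r,[tuple(g[r,c]) [0] for c in range(304,352,1)])
print([g[r,327,0] for r in range(105,130)],[g[r,327,0] for r in range(228,246)])
E
```

```text
scraper [5.42558850e-01 2.11716509e-01 1.02808562e-04 2.63478991e-01] [0.5 1.2 0.1 1.2 0.2 1.  1.1 0.  0.5 0.7 0.1 1.3 0.9 1.3 1.8 1.4 0.7 0.4
 0.3 0.5 0.3 0.6 0.9 0.4]
scraper [ 0.54275903  0.21121784 -0.00251946  0.26286085] [0.7 0.1 0.1 0.1 0.1 0.1 0.7 0.1]
130 [np.int64(254), np.int64(254), np.int64(254), np.int64(254), np.int64(254), np.int64(254), np.int64(252), np.int64(220), np.int64(134), np.int64(116), np.int64(130), np.int64(141), np.int64(149), np.int64(152), np.int64(150), np.int64(147), np.int64(146), np.int64(147), np.int64(148), np.int64(152), np.int64(155), np.int64(159), np.int64(161), np.int64(160), np.int64(163), np.int64(162), np.int64(165), np.int64(164), np.int64(167), np.int64(170), np.int64(171), np.int64(172), np.int64(174), np.int64(170), np.int64(163), np.int64(150), np.int64(139), np.int64(138), np.int64(194), np.int64(248), np.int64(254), np.int64(254), np.int64(254), np.int64(254), np.int64(254), np.int64(254), np.int64(254), np.int64(254)]
150 [np.int64(254), np.int64(254), np.int64(254), np.int64(254), np.int64(254), np.int64(254), np.int64(251), np.i
[... 1934 characters left out ...]
4(154), np.int64(163), np.int64(172), np.int64(176), np.int64(178)]
[np.int64(254), np.int64(254), np.int64(254), np.int64(254), np.int64(254), np.int64(254), np.int64(252), np.int64(230), np.int64(134), np.int64(70), np.int64(79), np.int64(103), np.int64(126), np.int64(139), np.int64(149), np.int64(155), np.int64(161), np.int64(161), np.int64(160), np.int64(160), np.int64(161), np.int64(162), np.int64(163), np.int64(160), np.int64(160)] [np.int64(63), np.int64(63), np.int64(62), np.int64(62), np.int64(62), np.int64(63), np.int64(62), np.int64(64), np.int64(61), np.int64(62), np.int64(77), np.int64(93), np.int64(102), np.int64(102), np.int64(103), np.int64(104), np.int64(103), np.int64(103)]
```

```bash
python3 -m crank '{"travel":[[0.2,0.65,-4],[0.2,0.65,-8],[0.2,0.65,-12],[0.2,0.65,-14.5],[0.2,0.65,-16]],"turn":[[0,0,0],[0,0,0],[0,0,0],[0,0,0],[0,0,0]],"gripper":[0.2,0.2,0.2,0.2,0.2]}'
python3 -m crank '{"travel":[[0,0,0],[0,0,0],[0,0,0],[0,0,0],[0,0,0]],"turn":[[0,0,0],[0,0,0],[0,0,0],[0,0,0],[0,0,0]],"gripper":[0.2,0.6,1,1,1]}' 70
python3 -m crank '{"travel":[[0,0,0],[0,0,0],[0,0,0],[0,0,0],[0,0,0]],"turn":[[0,0,0],[0,0,0],[0,0,0],[0,0,0],[0,0,0]],"gripper":[1,1,1,1,1]}'
```

```text
clock: 1.7
position: [0.5391, 0.2162, 0.0691]
tool_rot: [-3.139, 0.0, 1.843]
force: [0.9, 0.3, 0.5]
grip_width: 0.0682
finger_force: 0.0
clock: 2.2
position: [0.5409, 0.2163, 0.0726]
tool_rot: [3.14, -0.001, 1.842]
force: [-1.8, 0.3, 11.5]
grip_width: 0.0234
finger_force: 68.5
clock: 2.7
position: [0.5409, 0.2163, 0.0726]
tool_rot: [3.14, -0.001, 1.842]
force: [-2.2, -0.0, 10.1]
grip_width: 0.0232
finger_force: 68.5
```

```bash
python3 -m crank '{"travel":[[0,0,2],[0,0,5],[0,0,9],[0,0,13],[0,0,16]],"turn":[[0,0,0],[0,0,0],[0,0,0],[0,0,0],[0,0,0]],"gripper":[1,1,1,1,1]}'
python3 -m crank '{"travel":[[0.3,-4.5,0],[0.7,-9,0],[1,-13.5,0],[1.5,-18,0],[2,-22.5,0]],"turn":[[0,0,-2],[0,0,-4],[0,0,-6],[0,0,-8],[0,0,-11]],"gripper":[1,1,1,1,1]}'
python3 -m crank '{"travel":[[0.7,-4.5,0],[1.4,-9,0],[2,-13.5,0],[3,-18,0],[4,-22.5,0]],"turn":[[0,0,-2],[0,0,-4],[0,0,-6],[0,0,-8],[0,0,-10.5]],"gripper":[1,1,1,1,1]}'
python3 -m crank '{"travel":[[0,-2,0],[0,-4,0],[0,-4.5,0],[0,-4.5,0],[0,-4.5,0]],"turn":[[0,0,0],[0,0,0],[0,0,0],[0,0,0],[0,0,0]],"gripper":[1,1,1,1,1]}'
python3 - <<'E'
from workcell import bot
import cv2,pickle
print(bot.observe()["position"],bot.observe()["tool_rot"])
f=bot.grab_frame("wrist");pickle.dump(f,open("w2.pkl","wb"));cv2.imwrite("pics/w2.png",f["pixels"][...,::-1])
E
```

```text
clock: 3.2
position: [0.5406, 0.2159, 0.2343]
tool_rot: [3.139, -0.001, 1.842]
force: [0.6, 1.0, -2.7]
grip_width: 0.0234
finger_force: 69.1
clock: 3.7
position: [0.5602, -0.0108, 0.232]
tool_rot: [3.141, -0.0, 1.649]
force: [0.9, 0.9, -2.7]
grip_width: 0.0233
finger_force: 69.1
clock: 4.2
position: [0.6004, -0.2358, 0.2319]
tool_rot: [3.141, -0.0, 1.466]
force: [1.7, 0.4, -2.8]
grip_width: 0.0234
finger_force: 69.1
clock: 4.7
position: [0.6006, -0.2779, 0.2315]
tool_rot: [3.141, -0.001, 1.468]
force: [0.1, 0.7, -3.3]
grip_width: 0.0232
finger_force: 69.3
[ 0.60057216 -0.27788636  0.2314676 ] [ 3.14145201e+00 -7.05600764e-04  1.46813738e+00]
```

View pics/w2.png

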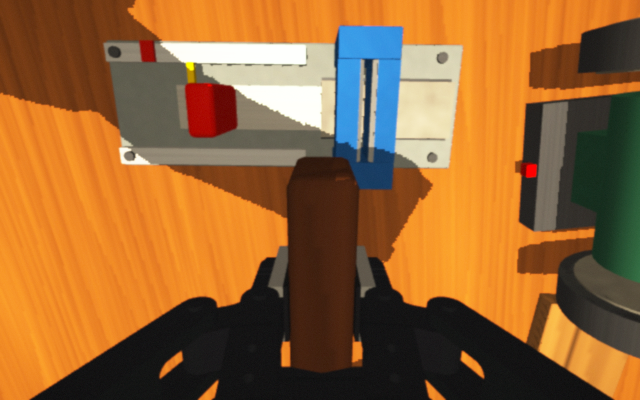

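The view shows the jig from above: bridge x 335–403, y 27–188, slot about (368,60)–(366,162), mark near (148,51), pointer near (190,72), and the scraper held straight. I'll zoom in for corners.

```bash
python3 - <<'E'
import cv2,numpy as np
t=cv2.imread("pics/w2.png")
def c(im,x,y,w,h,k):
    o=cv2.resize(im[y:y+h,x:x+w],None,fx=k,fy=k,interpolation=cv2.INTER_CUBIC)
    for i in range(0,w,10):
        cv2.putText(o,str(x+i),(i*k,8),0,.3,(0,255,255),1);cv2.line(o,(i*k,0),(i*k,4),(0,255,255),1)
    for j in range(0,h,10): cv2.putText(o,str(y+j),(0,j*k+4),0,.3,(0,255,255),1)
    return o
out=np.zeros((600,800,3),np.uint8)
out[:600,:300]=c(t,330,20,75,150,4)
out[:345,310:745]=c(t,100,30,145,115,3)
out[350:590,310:710]=c(t,280,145,80,48,5)
cv2.imwrite("pics/crop3.png",out)
E
```

```text
(no output)
```

View pics/crop3.png

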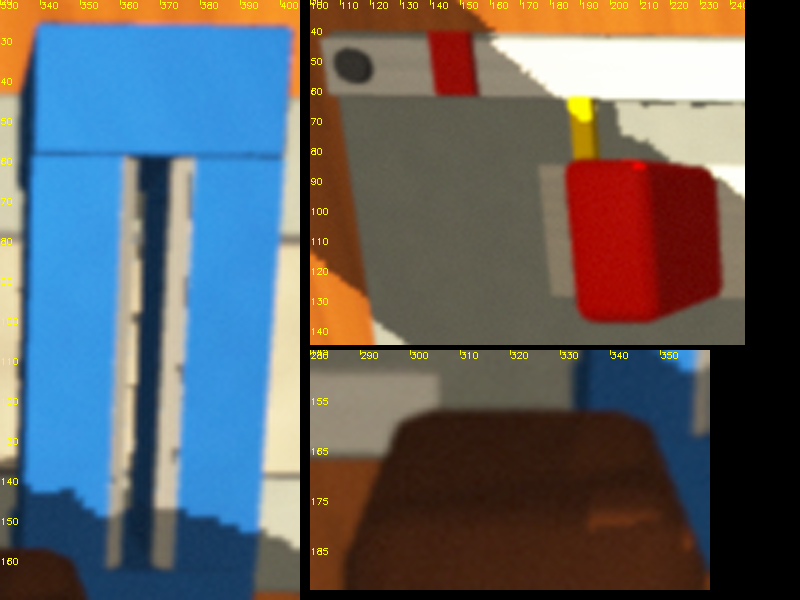

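```bash
python3 - <<'E'
from h import *
d=pickle.load(open("f0.pkl","rb"));T,S=d["top"],d["side"];W=pickle.load(open("w2.pkl","rb"))
def box(hx,hy,z,cx=0):return np.array([[cx+hx,hy,z],[cx+hx,-hy,z],[cx-hx,-hy,z],[cx-hx,hy,z]])
bm=box(.023,.06,.1,.07);sm=np.array([[.07,.038,.1],[.07,-.038,.1]]);pm=box(.17,.06,.012);cm=box(.0065,.038,.1,.07)
o1=[(T,bm[:2],[(358.3,153),(390,157.2)]),(T,sm,[(363.7,158.5),(383.7,161)]),(T,pm,[(357.8,141.7),(387.2,145.5),(378.7,227.7),(348,223.5)]),
(S,bm,[(395.6,212.8),(410.8,245),(395.4,247.4),(379.8,216)]),(S,sm,[(390.6,219.4),(401,239.4)])]
w=[(W,bm[[0,3]],[(403,27),(339.2,26.2)]),(W,cm,[(379,59.2),(373.2,162),(356.8,162),(360.7,59.2)])]
for n,o in(("all",o1+w),("w",w)):
    p,e,_=fit(o,[.57,-.21,0,-.1]);print(n,p,e[-12:].round(1),"slot",tf(p,[.07,0,.1]))
    if n=="all":P=p
def inv(x):
    q=x-P[:3];c,s=np.cos(P[3]),np.sin(P[3]);return np.array([c*q[0]+s*q[1],-s*q[0]+c*q[1],q[2]])
def ray(f,u,z):
    E=f["extrinsics"];R=E[:3,:3];C=-R.T@E[:3,3];v=R.T@[(u[0]-f["cx"])/f["fx"],(u[1]-f["cy"])/f["fy"],1];return C+v*(z-C[2])/v[2]
print("mark",inv(ray(W,(147.9,51.4),.028)),"ptr",inv(ray(W,(190,62.3),.030)),"handle",inv(ray(W,(200,111),.105)))
tcp=np.array([.60057,-.27789,.23147]);a=1.46814-np.pi/2;y=np.array([-np.sin(a),np.cos(a),0]);x=np.array([np.cos(a),np.sin(a),0])
for z,u in((.221,(322,157)),(.266,(321,180))):
    q=ray(W,u,z)-tcp;print("held end y",q@y,"x",q@x,"yaw",a)
E
```

```text
all [ 0.57141634 -0.21496019 -0.00321163 -0.11001046] [0.4 0.2 0.1 0.1 0.3 0.4 0.3 0.1 0.4 0.  0.2 0.3] slot [[ 0.64099319 -0.2226454   0.09678837]]
w [ 0.57130034 -0.21464775 -0.00341746 -0.11269833] [0.3 0.2 0.1 0.1 0.4 0.3 0.  0.  0.1 0.2 0.1 0.1] slot [[ 0.64085628 -0.22251994  0.09658254]]
mark [-0.12333865  0.04964089  0.03121163] ptr [-0.08527829  0.04047865  0.03321163] handle [-0.05504121  0.00088916  0.10821163]
held end y 0.0465103333695632 x -0.00041129704068802383 yaw -0.10265632679489656
held end y 0.04698333491002276 x -0.0008031280112438975 yaw -0.10265632679489656
```

```bash
python3 -m crank '{"travel":[[2,3,0],[4.1,5.9,0],[4.1,5.9,-2],[4.1,5.9,-4],[4.1,5.9,-5.5]],"turn":[[0,0,0],[0,0,-0.5],[0,0,-0.5],[0,0,-0.5],[0,0,-0.5]],"gripper":[1,1,1,1,1]}'
python3 -m crank '{"travel":[[0,0,0],[0,0,0],[0,0,0],[0,0,0],[0,0,0]],"turn":[[0,0,0],[0,0,0],[0,0,0],[0,0,0],[0,0,0]],"gripper":[1,1,1,1,1]}'
python3 - <<'E'
from workcell import bot
import cv2,pickle
print(bot.observe()["position"],bot.observe()["tool_rot"])
f=bot.grab_frame("wrist");pickle.dump(f,open("w3.pkl","wb"));a=f["pixels"][...,::-1]
s=bot.grab_frame("side")["pixels"][180:280,330:450,::-1]
import numpy as np
o=np.zeros((560,640,3),np.uint8);o[:400]=a; o=np.zeros((600,800,3),np.uint8)
o[:300,:440]=cv2.resize(a[:200,210:430],None,fx=2,fy=1.5);o[300:600,:360]=cv2.resize(s,None,fx=3,fy=3,interpolation=2);cv2.imwrite("pics/w3.png",o)
E
```

```text
clock: 5.25
position: [0.6414, -0.2185, 0.1752]
tool_rot: [-3.141, -0.0, 1.46]
force: [0.3, -0.9, -3.3]
grip_width: 0.0232
finger_force: 69.5
clock: 5.75
position: [0.6416, -0.2202, 0.1769]
tool_rot: [3.141, 0.0, 1.459]
force: [-0.5, -0.1, -3.0]
grip_width: 0.0231
finger_force: 69.4
[ 0.64157972 -0.22018731  0.17691482] [3.14074881e+00 3.70510353e-05 1.45850231e+00]
```

View pics/w3.png

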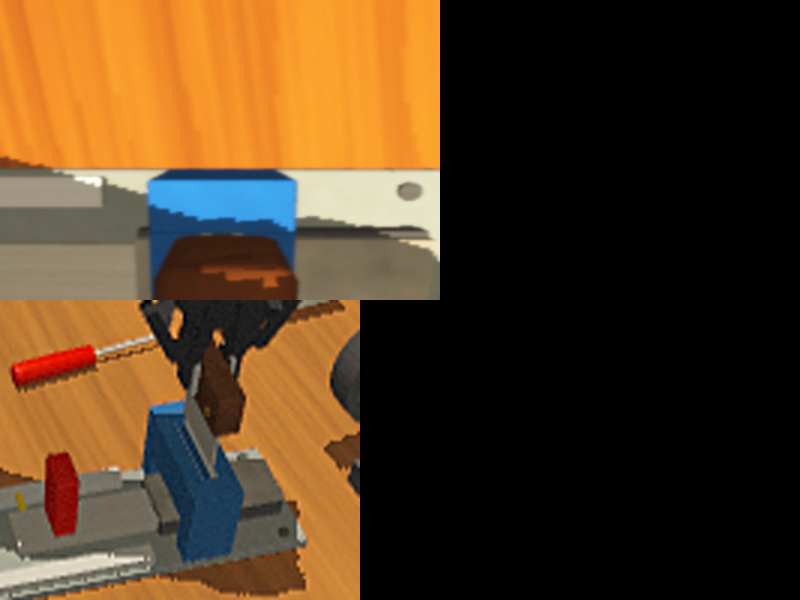

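The side crop shows the blade poised over the slot, and the wrist view shows the handle centred on the bridge (226 vs 223 in crop px). Next is a gentle descent.

```bash
python3 -m crank '{"travel":[[0,0.1,-0.6],[0,0.1,-1.2],[0,0.1,-1.8],[0,0.1,-2.2],[0,0.1,-2.6]],"turn":[[0,0,0],[0,0,0],[0,0,0],[0,0,0],[0,0,0]],"gripper":[1,1,1,1,1]}'
python3 -m crank '{"travel":[[0,0,-0.5],[0,0,-1],[0,0,-1.4],[0,0,-1.4],[0,0,-1.4]],"turn":[[0,0,0],[0,0,0],[0,0,0],[0,0,0],[0,0,0]],"gripper":[1,1,1,1,1]}'
```

```text
clock: 6.35
position: [0.6413, -0.2191, 0.1497]
tool_rot: [-3.141, -0.0, 1.459]
force: [-0.3, -0.8, -2.6]
grip_width: 0.0231
finger_force: 69.4
clock: 6.85
position: [0.6414, -0.2191, 0.1363]
tool_rot: [-3.142, 0.0, 1.459]
force: [-0.1, 0.4, -1.5]
grip_width: 0.0232
finger_force: 69.4
```

```bash
python3 -m crank '{"travel":[[0,0,-0.6],[0,0,-1.2],[0,0,-1.7],[0,0,-2.1],[0,0,-2.3]],"turn":[[0,0,0],[0,0,0],[0,0,0],[0,0,0],[0,0,0]],"gripper":[1,1,1,1,1]}'
python3 -m crank '{"travel":[[0,0,-0.1],[0,0,-0.2],[0,0,-0.3],[0,0,-0.3],[0,0,-0.3]],"turn":[[0,0,0],[0,0,0],[0,0,0],[0,0,0],[0,0,0]],"gripper":[1,1,1,1,1]}'
```

```text
clock: 7.35
position: [0.6412, -0.219, 0.1127]
tool_rot: [-3.141, -0.0, 1.459]
force: [0.0, -1.1, -3.3]
grip_width: 0.0235
finger_force: 69.4
clock: 7.85
position: [0.6415, -0.2191, 0.1107]
tool_rot: [3.141, 0.0, 1.459]
force: [-2.2, 0.5, 3.7]
grip_width: 0.0231
finger_force: 70.1
```

```bash
python3 -m crank '{"travel":[[0,0,0],[0,0,0],[0,0,0],[0,0,0],[0,0,0]],"turn":[[0,0,0],[0,0,0],[0,0,0],[0,0,0],[0,0,0]],"gripper":[0.6,0.3,0,0,0]}'
python3 -m crank '{"travel":[[0,0,1],[0,0,3],[0,0,6],[0,0,8],[0,0,9]],"turn":[[0,0,0],[0,0,0],[0,0,0],[0,0,0],[0,0,0]],"gripper":[0,0,0,0,0]}'
python3 -m crank '{"travel":[[-3,0.2,0],[-7,0.5,0],[-11,0.8,0],[-12.4,1,0],[-12.4,1,0]],"turn":[[0,0,0],[0,0,0],[0,0,0],[0,0,0],[0,0,0]],"gripper":[0,0,0,0,0]}'
python3 - <<'E'
from workcell import bot
import cv2,pickle,numpy as np
print(bot.observe()["position"],bot.observe()["tool_rot"])
f=bot.grab_frame("wrist");pickle.dump(f,open("w4.pkl","wb"));a=f["pixels"][...,::-1]
s=bot.grab_frame("side")["pixels"][190:280,300:430,::-1]
o=np.zeros((600,720,3),np.uint8)
o[:300,:480]=cv2.resize(a,(480,300));o[300:600,:434]=cv2.resize(s,(434,300),interpolation=2);cv2.imwrite("pics/w4.png",o)
E
```

```text
clock: 8.35
position: [0.6414, -0.2191, 0.1103]
tool_rot: [3.142, 0.0, 1.459]
force: [-0.4, -0.4, 0.3]
grip_width: 0.0852
finger_force: 0.0
clock: 8.85
position: [0.642, -0.2194, 0.2029]
tool_rot: [3.139, 0.0, 1.458]
force: [-0.1, 0.1, -0.4]
grip_width: 0.0851
finger_force: 0.0
clock: 9.35
position: [0.5157, -0.209, 0.2007]
tool_rot: [-3.141, -0.001, 1.458]
force: [0.9, 0.5, 0.9]
grip_width: 0.0855
finger_force: 0.0
[ 0.51565578 -0.20903126  0.20069506] [-3.14124332e+00 -5.46365909e-04  1.45753550e+00]
```

View pics/w4.png

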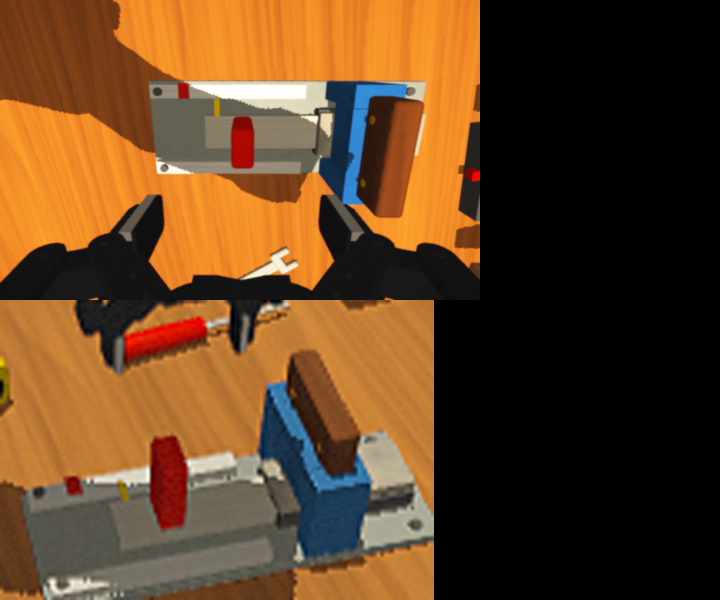

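Scraper sits flush on the bridge, and the gripper is centred on the red handle (column 322 of 640). Now I'll go down and grip.

```bash
python3 -m crank '{"travel":[[0.1,0,-4],[0.1,0,-8],[0.1,0,-11],[0.1,0,-12.6],[0.1,0,-13.4]],"turn":[[0,0,0],[0,0,0],[0,0,0],[0,0,0],[0,0,0]],"gripper":[0,0,0,0,0]}'
python3 -m crank '{"travel":[[0,0,0],[0,0,0],[0,0,0],[0,0,0],[0,0,0]],"turn":[[0,0,0],[0,0,0],[0,0,0],[0,0,0],[0,0,0]],"gripper":[0.3,0.6,1,1,1]}' 70
python3 -m crank '{"travel":[[0,0,0],[0,0,0],[0,0,0],[0,0,0],[0,0,0]],"turn":[[0,0,0],[0,0,0],[0,0,0],[0,0,0],[0,0,0]],"gripper":[1,1,1,1,1]}'
```

```text
clock: 9.95
position: [0.5184, -0.2089, 0.0643]
tool_rot: [-3.139, -0.0, 1.459]
force: [1.1, 0.3, 0.0]
grip_width: 0.0855
finger_force: 0.0
clock: 10.45
position: [0.5167, -0.2089, 0.067]
tool_rot: [-3.139, -0.001, 1.458]
force: [-17.9, 2.4, 16.4]
grip_width: 0.0212
finger_force: 68.6
clock: 10.95
position: [0.5167, -0.2089, 0.0669]
tool_rot: [-3.139, -0.001, 1.458]
force: [-15.7, 4.0, 18.5]
grip_width: 0.0213
finger_force: 69.2
```

```bash
python3 -m crank '{"travel":[[-0.8,0.09,0],[-1.6,0.18,0],[-2.4,0.26,0],[-3.2,0.35,0],[-3.8,0.42,0]],"turn":[[0,0,0],[0,0,0],[0,0,0],[0,0,0],[0,0,0]],"gripper":[1,1,1,1,1]}'
python3 -m crank '{"travel":[[0,0,0],[0,0,0],[0,0,0],[0,0,0],[0,0,0]],"turn":[[0,0,0],[0,0,0],[0,0,0],[0,0,0],[0,0,0]],"gripper":[1,1,1,1,1]}'
python3 - <<'E'
from workcell import bot
import cv2,pickle,numpy as np
f=bot.grab_frame("wrist");a=f["pixels"][...,::-1];pickle.dump(f,open("w5.pkl","wb"))
s=bot.grab_frame("side")["pixels"][190:280,300:430,::-1]
o=np.zeros((600,800,3),np.uint8)
o[:300,:480]=cv2.resize(a,(480,300));o[300:600,:434]=cv2.resize(s,(434,300),interpolation=2)
o[300:600,440:800]=cv2.resize(a[90:190,190:310],(360,300),interpolation=2);cv2.imwrite("pics/w5.png",o)
E
```

```text
clock: 11.45
position: [0.4813, -0.2048, 0.067]
tool_rot: [3.139, 0.0, 1.459]
force: [8.1, -0.4, -1.3]
grip_width: 0.0213
finger_force: 70.0
clock: 11.95
position: [0.4816, -0.2048, 0.067]
tool_rot: [3.139, 0.0, 1.459]
force: [6.9, -0.3, 1.1]
grip_width: 0.0215
finger_force: 70.2
```

View pics/w5.png

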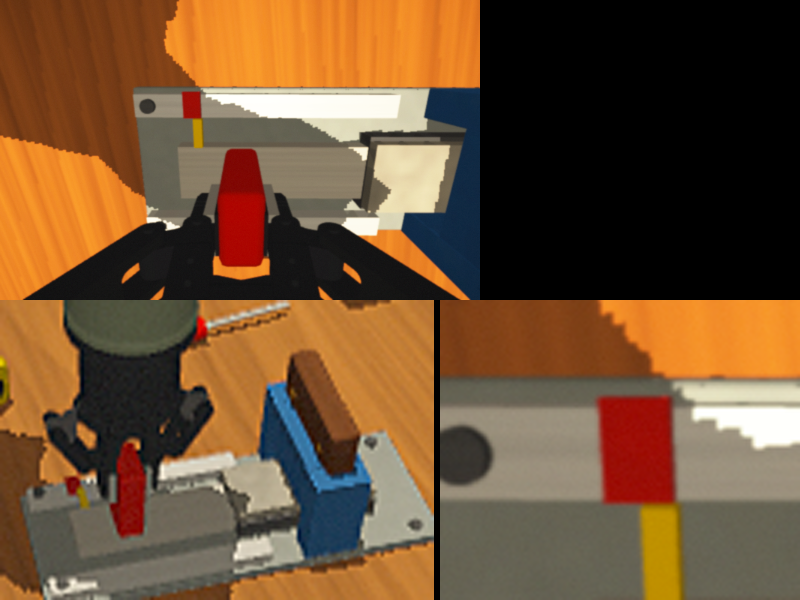

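The pointer (centre 659) is about 20 crop px to the right of the mark's centre (638), which is about 3.3 mm short. I'll pull a bit more.

```bash
python3 -m crank '{"travel":[[-0.15,0.02,0],[-0.33,0.04,0],[-0.33,0.04,0],[-0.33,0.04,0],[-0.33,0.04,0]],"turn":[[0,0,0],[0,0,0],[0,0,0],[0,0,0],[0,0,0]],"gripper":[1,1,1,1,1]}'
python3 -m crank '{"travel":[[0,0,0],[0,0,0],[0,0,0],[0,0,0],[0,0,0]],"turn":[[0,0,0],[0,0,0],[0,0,0],[0,0,0],[0,0,0]],"gripper":[1,1,1,1,1]}'
python3 - <<'E'
from workcell import bot
import cv2,numpy as np
a=bot.grab_frame("wrist")["pixels"].astype(int)
R,G,B=a[...,0],a[...,1],a[...,2]
red=(R>100)&(G<40)&(B<50);yel=(R>120)&(G>90)&(B<50)
for n,m in(("red",red),("yel",yel)):
    for r in range(115,190,5):
        c=np.nonzero(m[r,200:300])[0]+200
        if len(c):print(n,r,c.min(),c.max(),c.mean())
E
```

```text
clock: 12.55
position: [0.4784, -0.2045, 0.067]
tool_rot: [3.139, 0.0, 1.459]
force: [7.4, 0.0, 1.5]
grip_width: 0.0217
finger_force: 70.2
clock: 13.05
position: [0.4784, -0.2045, 0.067]
tool_rot: [3.139, 0.0, 1.459]
force: [7.8, 0.3, 1.9]
grip_width: 0.0213
finger_force: 70.2
red 125 250 272 261.0
red 130 250 272 261.0
red 135 251 272 261.5
red 140 251 272 261.5
red 145 251 272 261.5
red 150 251 273 262.0
red 155 252 273 262.5
yel 115 286 290 287.75
yel 160 257 269 263.0
yel 165 257 269 263.0
yel 170 257 269 263.0
yel 175 258 270 264.0
yel 180 258 270 264.0
yel 185 258 270 264.0
```

Pointer is centred on the mark to within about 0.3 mm and holding steady, so I'm handing in.

```bash
python3 -c "
from workcell import bot
print(bot.job_done())"
```

```text
the job is handed in; nothing more can be done
None
```

The job is handed in (no verdict was returned): the scraper is fully home in the jig's slot and released, and the gripper still holds the slide handle with the pointer within about 0.3 mm of the mark's centre.

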